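Set the parts selector to the long bolt

TASK

Set the parts selector on the bench to the long bolt: with the fingertips, push the tab on its rotating head round, step by step, until the head clicks in with its pointer aimed at the pad on which the taller of the two bolts stands, then draw the hand clear. Only push the tab from its side and gently (under 25 N): do not pinch it. Leave the sample bolts and nuts on their pads, and the other loose things round the selector, where they stand.

Things in the scene. Friction and masses are not known exactly. Their poses are not given: they have to be found in the camera images.
- base: Fixed grey round base plate, 184 mm across, 12 mm thick; dark drum 100 mm across up to z = 44 mm. Origin: on the turning axis at bench level. Six round pads (52 mm across, top 12 mm above the bench), centres 115 mm from the axis, at +-0.25, +-0.75, +-1.25 rad from the base's x axis. The pads at +-0.25 are empty (park); two bolts and two nuts stand on the others, order varies.
- selector (a joint): Angle q of the head (disc 116 mm across, z 46 to 78 mm) against the base, rad, counter-clockwise positive, range +-1.33. The pointer aims along q in the base's frame, the tab along q + pi. Spring detents hold it before the pads at +-0.25 (it starts in one of these), +-0.75, +-1.25. Pushed past half-way to the next it snaps in by itself; turning takes up to about 7 N at the tab.
- tab (a point): Centre of the tab, an upright steel plate sticking out radially, opposite the pointer, rubber-faced on both sides; 84 mm from the axis, z = 64 mm. Its x points back to the axis, y across the tab. 17 mm thick over the facings, z = 48 to 80 mm, reaches from 58 (head rim) to 110 mm from the axis; facings 63 to 105 mm, z = 51 to 77 mm. Below it only the base plate: 12 mm, screw heads 16 mm.
- pointer (a point): Tip of the steel pointer of the head, 80 mm from the turning axis, 58 mm above the bench. Its x axis points outward along the pointer, z up.
- axis (a point): Point on the head's vertical turning axis, 64 mm above the bench; it does not move when the head turns.
- long_bolt_mid (a point): The taller bolt, standing on its hexagonal head on a pad, 22 mm across the head, 67 mm tall, top at z = 79 mm: the part to select. Point: its centre, half-way up. Loose.
- short_bolt_mid (a point): The shorter bolt, standing on its head on a pad, 18 mm across the head, 51 mm tall. Point: its centre, half-way up. Loose.
- large_nut_mid (a point): The larger hexagonal nut, flat on a pad, 27 mm across, 14 mm high. Point: its centre. Loose.
- small_nut_mid (a point): The smaller hexagonal nut, flat on a pad, 25 mm across, 12 mm high. Point: its centre. Loose.
- tape_measure: Tape measure, 62 x 81 x 35 mm, behind the selector to the right. Origin: under its middle. Loose bystander.
- grease_tin: Round grease tin, 70 mm across, 51 mm high, left of the selector. Origin: centre of its underside. Loose bystander.
- circlip_pliers: Pliers lying flat, 60 x 159 x 12 mm, left of the selector. Origin: under its middle. Loose bystander.

How it is judged:
By the outcome, as a careful person would: the job done as asked, in the order asked, and still so for the second after the job is handed in, with the robot touching nothing.
It also fails if it takes over 42 s, if anything falls off the work surface, if the arm or the gripper's body presses on something with over 40 N, if the wrist force passes 120 N, or if a joint passes its speed limit or range.

ROBOT

A 7-joint arm with a two-finger parallel gripper is mounted at the origin on a cart in front of the work surface, level with it; the furniture and walls round the work are solid. World frame = base frame: x ahead of the robot, y to its left, z up, the work surface at z = 0. Lengths are in mm, angles in rad, forces in N, time in s.
With the tool pointing down it reaches from about 400 to 900 mm from the base axis. Payload 5.6 kg.
Tool frame: the origin (TCP) lies midway between the tips of the shut fingers; the grasp point (between the pads) lies 19 mm behind it; x points along the fingers, y is the direction in which the jaws open and shut, and the axes are right-handed (so a half turn about x gives the same grasp; the last joint's range is limited). The gripper opens to 92 mm and grips with 3 to 60 N. Pads are 20 mm wide; open, the fingers measure 128 mm over their backs; the gripper's body (75 mm by 189 mm) begins 69 mm behind the grasp point.
Start: joints at [-1.234, 0.468, -0.012, 1.603, 0.006, 1.071, -0.056], TCP at [241.018, 603.671, 214.592] pointing down, gripper open.
Joint ranges: [-2.53, 2.53], [-0.31, 2.02], [-1.57, 1.55], [0.28, 2.44], [-1.29, 4.43], [0.15, 1.84], [-2.92, 2.92]. Speed limits (rad/s): [2.57, 2.57, 3.14, 3.14, 3.14, 3.14, 3.14].

INTERFACE

Orientations are given as a rotation vector (axis times angle).
In Python, from cell import robot, grip, kin, viewer gives the robot as it stands. Calls block until the motion is done:
- robot.movep(position, orientation): joint-space move of the TCP to a pose.
- robot.servo_line(position, feed=150, rotation=None): straight line of the TCP; rotation=None keeps the orientation; feed is the mean speed in mm/s.
- robot.goto_joints(angles): joint-space move.
- grip(opening, newtons=None): opening from 0.0 (shut) to 1.0 (fully open); newtons is the grip in N (None keeps the last); returns when the fingers have stopped.
- robot.hold(seconds).
- kin.ik(position, orientation): joint angles nearest the present ones, or None.
- robot.observe(): the state.
- viewer.read_camera(name): name is "scene" or "top" or "wrist"; returns the picture (480x640x3 uint8, red, green, blue); there is no depth.
- viewer.camera_info(name): a dict with "camera_matrix" (3x3 intrinsics, pixels), "R" (3x3) and "t" (3): a world point X has camera coordinates R X + t. Camera axes: x right, y down, z forward; pixel columns grow to the right and rows downward; lengths in mm; the calibration is good to about 2 mm. A picture is of the moment at which its call begins: read the wrist's pose just before it. camera_info takes no time and is no camera call; for the wrist camera it gives the pose at the moment of the call.
A pose or a line that the arm cannot do raises robot.IKError and nothing moves.
- robot.job_done(): hands the job in, once; it reports no verdict.
Trained networks look in the newest picture that a camera, given by its name, has taken for a name from the list of things; names that differ only in an ending like _2 or _b are one class to them, and where a whole thing is asked for, a point or a joint stands for the part that bears it (a point fixed in the world has none). Each returns a list of dicts, best first, with "confidence" (0 to 1); they miss things now and then, are a little off and sometimes report something else, mostly with a low value. They report only what shows in the picture. A call takes as long as a camera call.
- viewer.silhouettes(name, camera): "mask" (480x640 bool, what is visible of it).
- viewer.pinpoint(name, camera): "at" ([x, y, z] in mm, in the coordinates of the camera as it stood for that picture, good to about 4 mm: a listed point, or the origin of a listed thing).
The state is a dict: "t": time; "joints": joint angles; "joint_velocities": joint speeds; "joint_torque": joint torques, N m; "tcp_pos": TCP position; "tcp_rot": TCP orientation; "contact_force": force on the tool from outside, world axes, zero at the start; "wrist_torque": the same for the moment, N m; "grip_width": opening from 0.0 (shut) to 1.0 (fully open).
Only numpy, scipy, OpenCV 4.12 (cv2) and the standard library are available. Lean on these libraries where they do the work, as an engineer would, in place of code of your own. Each camera call takes 0.05 s, during which the arm holds its last target. There are 200 camera calls.

## Working session

There is one attempt and no reset: what is moved stays moved. The work goes in short steps, each a Python script; the robot and the scene stay as the last script left them, time stands still between calls to the robot, and variables do not carry over. Pictures are saved under pics/ and viewed, about 8 in all and at most 12, crops included, and the job is handed in when it is done.

```bash
mkdir -p pics; ls; cat > h.py <<'E'
import numpy as np, cv2
from cell import robot, grip, kin, viewer
def world(p,info):
    return np.array(info["R"]).T@(np.array(p)-np.array(info["t"]))
def snap(cam,fn=None):
    info=viewer.camera_info(cam); im=viewer.read_camera(cam)
    if fn: cv2.imwrite("pics/"+fn,cv2.cvtColor(im,cv2.COLOR_RGB2BGR))
    return im,info
def find(names,cam,info):
    out={}
    for n in names:
        for d in viewer.pinpoint(n,cam)[:2]:
            w=world(d["at"],info); out.setdefault(n,[]).append(w)
            c=np.array(info["camera_matrix"])@np.array(d["at"]); 
            print(cam,n,w.round(1),round(d["confidence"],2),(c[:2]/c[2]).round(0))
    return out
E
python3 - <<'E'
from h import *
print(robot.observe())
N=["base","tab","pointer","axis","long_bolt_mid","short_bolt_mid","large_nut_mid","small_nut_mid","tape_measure","grease_tin","circlip_pliers"]
for c in ["top","scene"]:
    im,i=snap(c,c+"0.png"); find(N,c,i)
E
```

```text
pics
{'t': 0.0, 'joints': array([-1.23399808,  0.46837822, -0.01157855,  1.60362526,  0.00601032,
        1.07141681, -0.05633123]), 'joint_velocities': array([-0.00027925,  0.00095035,  0.00111411,  0.0001743 , -0.00090459,
        0.00109787, -0.00026101]), 'joint_torque': array([-1.67792305e-04, -5.20587337e+01, -1.25050163e-02, -2.43745530e+01,
       -5.67051012e-02,  1.71646447e-02,  1.86920793e-04]), 'tcp_pos': array([240.83945477, 603.09710776, 213.63900289]), 'tcp_rot': array([ 0.2966565 ,  1.55036369, -0.29947124]), 'contact_force': array([ 0.11143463, -0.38928474,  0.1925179 ]), 'wrist_torque': array([ 0.0109024 ,  0.01892675, -0.04860258]), 'grip_width': 0.9957940610201141}
top base [ 5.135e+02  3.427e+02 -3.000e-01] 0.79 [350. 237.]
top tab [432.5 348.   63.6] 0.56 [350. 276.]
top pointer [593.8 330.   57.7] 0.87 [356. 196.]
top axis [519.9 340.8  61.6] 0.95 [352. 233.]
top axis [570.5 234.   36. ] 0.52 [403. 208.]
top short_bolt_mid [567.8 240.5  37.8] 0.43 [400. 209.]
top large_nut_mid [537.  455.4  18.1] 0.54 [296. 227.]
top large_nut_mid [611.7 279.1  14.2] 0.39 [379. 190.]
top small_nut_mid [613.8 278.4  13.4] 0.38 [380. 189.]
top tape_measure [7.464e+02 2.049e+02 7.000e-01] 0.76 [412. 127.]
top grease_tin [396.9 610.4  -0.9] 0.8 [224. 295.]
top circlip_pliers [551.2 584.7  -2.8] 0.78 [236. 222.]
scene base [513.7 344.8  -3. ] 0.78 [357. 265.]
scene tab [433.3 351.6  64.9] 0.84 [390. 249.]
scene pointer [599.8 332.   57.8] 0.69 [330. 216.]
scene axis [521.2 339.9  62.9] 0.8 [358. 229.]
scene long_bolt_mid [589.  434.5  42.7] 0.8 [289. 242.]
scene short_bolt_mid [573.6 241.9  35.3] 0.59 [375. 218.]
scene large_nut_mid [534.  454.3  19.3] 0.66 [301. 270.]
scene tape_measure [737.1 205.2  -1.2] 0.96 [332. 204.]
scene grease_tin [396.4 608.1  -2.6] 0.96 [277. 358.]
scene circlip_pliers [550.4 582.   -2.3] 0.78 [231. 303.]
```

```bash
python3 - <<'E'
import cv2
a=cv2.imread("pics/top0.png")[130:330,200:440]; b=cv2.imread("pics/scene0.png")[150:390,200:480]
a=cv2.resize(a,(480,400),interpolation=cv2.INTER_CUBIC);b=cv2.resize(b,(700,600),interpolation=cv2.INTER_CUBIC)
cv2.imwrite("pics/a.png",a);cv2.imwrite("pics/b.png",b)
E
```

```text
(no output)
```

View pics/a.png

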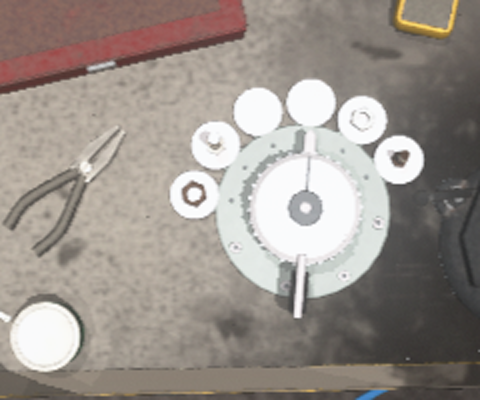

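View pics/b.png

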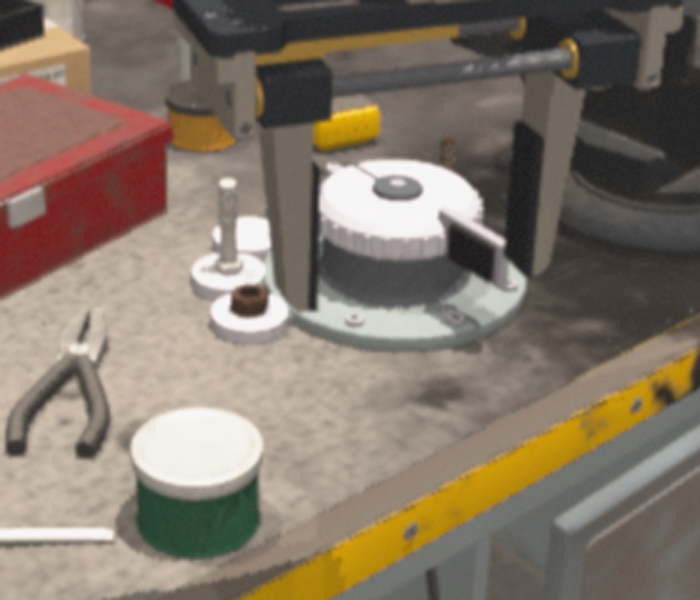

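The picture shows the tall bolt on the left, at (228,230) in the scene crop, on the pad at +0.75. The shorter bolt is on the right, at −1.25. The pointer is at the −0.25 park position. So q has to go from −0.25 to +0.75, which means pushing the tab counter-clockwise, towards −y, from its +y side. Next I'll go above the approach point and look from close by.

```bash
cat >> h.py <<'E'
from scipy.spatial.transform import Rotation as Ro
def pose(ax,th,d,z,flip,R=84):
    u=np.array([np.cos(th),np.sin(th)]); t=np.array([-u[1],u[0]])
    p=np.r_[np.array(ax)[:2]+R*u-d*t,z]
    x=np.array([0,0,-1.]); y=flip*np.r_[t,0]
    return p,Ro.from_matrix(np.c_[x,y,np.cross(x,y)]).as_rotvec()
E
python3 - <<'E'
from h import *
ax=[519,341]; th0=np.pi-0.115
best=None
for f in (1,-1):
    js=[kin.ik(*pose(ax,th0+a,48,z,f)) for a in (0,.5,.95) for z in (55,200)]
    print(f,[None if j is None else np.round(j,2).tolist() for j in js[::2]])
    if all(j is not None for j in js):
        c=np.abs(js[1]-robot.observe()["joints"]).max()
        if best is None or c<best[0]: best=(c,f)
f=best[1]; print("flip",f)
grip(0.0,20)
robot.movep(*pose(ax,th0,48,190,f))
s=robot.observe(); print(s["t"],s["tcp_pos"],s["grip_width"],s["contact_force"])
N=["base","tab","pointer","axis","long_bolt_mid","short_bolt_mid"]
for c in ["wrist","top","scene"]:
    im,i=snap(c,c+"1.png"); find(N,c,i)
E
```

```text
1 [[-1.23, 0.64, 0.59, 1.88, -0.5, 0.77, -2.05], [-1.12, 0.56, 0.47, 1.98, -0.38, 0.69, -1.6], [-1.01, 0.51, 0.39, 2.03, -0.32, 0.65, -1.14]]
-1 [[-0.79, 0.58, -0.01, 1.85, 0.01, 0.71, 0.66], [-0.68, 0.53, -0.09, 1.95, 0.08, 0.67, 1.13], [-0.56, 0.5, -0.17, 2.0, 0.13, 0.65, 1.6]]
flip -1
3.6583 [440.12554252 399.79694097 190.17271381] 0.004503898332073327 [-0.72153878 -0.61035287  0.2554281 ]
wrist base [516.9 339.1  -1.1] 0.67 [273. 281.]
wrist tab [429.9 351.3  68.1] 0.9 [262. 224.]
wrist short_bolt_mid [569.5 241.   39.6] 0.61 [188. 349.]
wrist short_bolt_mid [431.7 349.3  68.6] 0.28 [260. 226.]
top base [512.9 344.9  -3.7] 0.61 [349. 238.]
top pointer [594.  327.   56.6] 0.59 [358. 196.]
top axis [520.1 341.8  61.4] 0.84 [352. 232.]
top axis [551.3 586.3  -1.4] 0.39 [235. 222.]
top long_bolt_mid [588.5 434.1  45.5] 0.66 [305. 200.]
top short_bolt_mid [513.3 345.2  -1. ] 0.51 [349. 237.]
top short_bolt_mid [568.8 234.2  35.2] 0.45 [403. 208.]
scene base [512.8 340.6  -1.9] 0.96 [359. 264.]
scene tab [432.2 351.7  62.5] 0.93 [391. 251.]
scene pointer [598.1 336.   56. ] 0.64 [329. 217.]
scene axis [520.5 342.4  66. ] 0.61 [357. 228.]
scene long_bolt_mid [587.2 434.6  42. ] 0.54 [290. 242.]
scene short_bolt_mid [572.8 241.2  33.3] 0.54 [376. 219.]
```

View pics/wrist1.png

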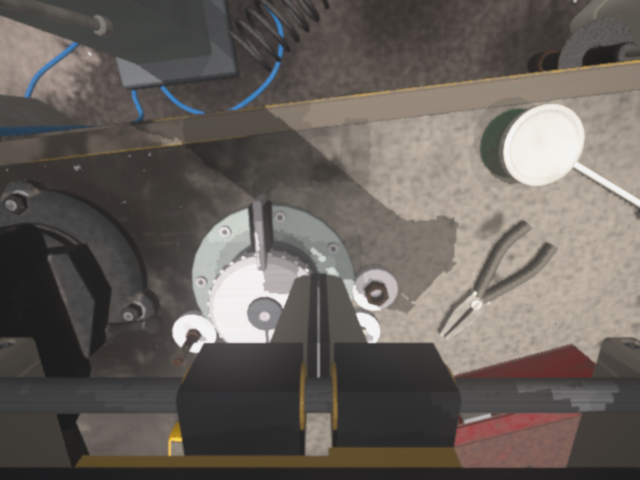

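The wrist view shows the tab at (262,225), clear of the fingers. The free floor to its right, at about (318,275) and beyond, is where the tips will come down. Now the first step, with force checks.

```bash
cat >> h.py <<'E'
AX=[518,341.5]; T0=np.pi-0.11; F=-1; Z=54
def line(a,d,z,feed):
    p,r=pose(AX,T0+a,d,z,F); robot.servo_line(p,feed,r)
    s=robot.observe(); th=T0+a
    ft=s["contact_force"]@np.array([-np.sin(th),np.cos(th),0])
    print("a",round(a,3),"d",d,"t",round(s["t"],2),"Ft",round(ft,1),"F",s["contact_force"].round(1),flush=True)
    return ft
E
python3 - <<'E'
from h import *
line(0,48,120,150); f0=line(0,48,Z,80); line(0,31,Z,40); line(0,27,Z,20)
for a in np.arange(.06,.37,.06):
    f=line(a,27,Z,40)
    if abs(f-f0)>15: print("high"); break
for c in ["top","scene"]:
    im,i=snap(c,c+"2.png"); find(["tab","pointer"],c,i)
import cv2
a=cv2.imread("pics/scene2.png")[150:350,240:480]
cv2.imwrite("pics/c.png",cv2.resize(a,(720,600),interpolation=cv2.INTER_CUBIC))
E
```

```text
a 0 d 48 t 5.33 Ft -0.1 F [-0.6  0.2  0.4]
a 0 d 48 t 6.3 Ft 0.1 F [-0.  -0.1  0.7]
a 0 d 31 t 6.88 Ft 0.4 F [-0.7 -0.3  0.9]
a 0 d 27 t 7.22 Ft -0.6 F [-0.6  0.7 -0.3]
a 0.06 d 27 t 7.51 Ft -0.2 F [-0.9  0.2 -0.7]
a 0.12 d 27 t 7.79 Ft -3.3 F [ 0.4  3.3 -2.4]
a 0.18 d 27 t 8.07 Ft -2.4 F [-0.1  2.4  0.3]
a 0.24 d 27 t 8.36 Ft -0.3 F [-1.2  0.1 -0.3]
a 0.3 d 27 t 8.64 Ft 0.5 F [-0.  -0.5  0.1]
a 0.36 d 27 t 8.93 Ft 1.5 F [ 1.  -1.3  0.8]
top pointer [512.8 341.1  -3.2] 0.57 [351. 238.]
top pointer [589.1 370.1  55.7] 0.55 [337. 199.]
scene tab [436.8 311.1  63.8] 0.88 [406. 242.]
scene pointer [589.9 377.5  57.5] 0.68 [315. 225.]
```

View pics/c.png

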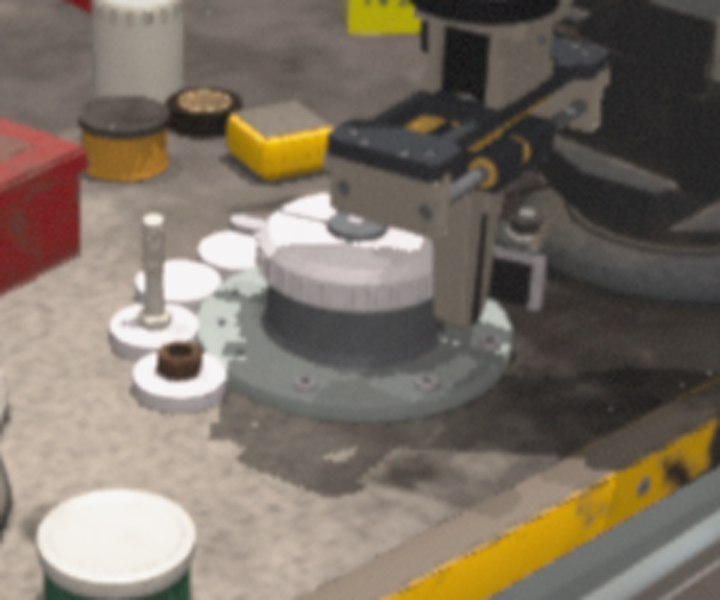

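The scene crop shows the pointer at (240,222), facing the empty pad at +0.25. It snapped in after peaking at about 3 N. Now the second step.

```bash
python3 - <<'E'
from h import *
for a in np.arange(.42,.85,.06):
    f=line(a,27,Z,40)
    if abs(f)>15: print("high"); break
for c in ["top","scene"]:
    im,i=snap(c,c+"3.png"); find(["tab","pointer"],c,i)
print(robot.observe()["contact_force"])
E
```

```text
a 0.42 d 27 t 9.51 Ft 0.4 F [ 1.  -0.1 -0.8]
a 0.48 d 27 t 9.79 Ft -0.6 F [ 0.2  0.7 -0.6]
a 0.54 d 27 t 10.07 Ft 0.0 F [0.4 0.2 0.7]
a 0.6 d 27 t 10.36 Ft -4.3 F [-1.6  4.  -1.2]
a 0.66 d 27 t 10.64 Ft -2.8 F [-0.7  2.9  1.1]
a 0.72 d 27 t 10.93 Ft -1.6 F [-0.9  1.3  0.4]
a 0.78 d 27 t 11.21 Ft -0.7 F [-0.7  0.3  0.2]
a 0.84 d 27 t 11.49 Ft 0.6 F [ 0.1 -0.7 -0.3]
top tab [462.8 273.1  63.9] 0.72 [387. 260.]
top pointer [564.8 399.1  54.5] 0.82 [323. 211.]
top pointer [514.3 342.6  -2.7] 0.21 [350. 237.]
scene tab [465.  280.4  64.9] 0.62 [406. 230.]
scene pointer [565.1 407.4  57.1] 0.91 [311. 235.]
[-0.20702315  0.14721707 -0.24896721]
```

```bash
python3 - <<'E'
from h import *
line(.84,55,Z,80); line(.84,55,220,150)
p,r=pose(AX,T0,130,220,F); robot.movep(p,r)
robot.hold(.5)
for c in ["top","scene"]:
    im,i=snap(c,c+"4.png"); find(["tab","pointer","axis","long_bolt_mid","short_bolt_mid","large_nut_mid","small_nut_mid","tape_measure","grease_tin","circlip_pliers"],c,i)
s=robot.observe(); print(s["t"],s["tcp_pos"],s["contact_force"])
import cv2
a=cv2.resize(cv2.imread("pics/top4.png")[130:330,200:440],(480,400),interpolation=cv2.INTER_CUBIC)
b=cv2.resize(cv2.imread("pics/scene4.png")[150:350,240:440],(400,400),interpolation=cv2.INTER_CUBIC)
import numpy as np
cv2.imwrite("pics/d.png",cv2.resize(np.hstack([a,b]),(800,364)))
E
```

```text
a 0.84 d 55 t 12.29 Ft 0.7 F [ 0.4 -0.6  0.2]
a 0.84 d 55 t 13.55 Ft -0.1 F [ 0.1  0.3 -1.1]
top tab [463.9 273.9  61. ] 0.67 [386. 260.]
top pointer [565.8 401.7  57. ] 0.92 [321. 211.]
top axis [519.1 342.4  61.4] 0.87 [351. 233.]
top long_bolt_mid [513.  341.8  -0.6] 0.73 [350. 237.]
top long_bolt_mid [588.9 432.9  49.6] 0.42 [306. 200.]
top short_bolt_mid [571.3 236.6  36.1] 0.55 [401. 207.]
top short_bolt_mid [552.8 585.1  -2.8] 0.41 [235. 221.]
top large_nut_mid [534.4 456.2  18.7] 0.49 [296. 228.]
top small_nut_mid [612.  276.7  14.9] 0.41 [380. 189.]
top grease_tin [393.9 605.5   1.4] 0.75 [226. 297.]
top grease_tin [548.8 587.2  -2.2] 0.61 [234. 223.]
top circlip_pliers [549.5 587.3  -6.6] 0.81 [235. 223.]
scene tab [465.8 279.2  64.4] 0.89 [406. 230.]
scene pointer [566.3 405.4  55.6] 0.81 [311. 235.]
scene axis [519.9 338.6  63.4] 0.9 [359. 229.]
scene long_bolt_mid [589.6 433.7  43.8] 0.85 [290. 241.]
scene short_bolt_mid [571.1 240.8  36.4] 0.54 [377. 218.]
scene large_nut_mid [536.5 451.5  21.5] 0.46 [301. 267.]
scene tape_measure [740.5 204.4  -3.6] 0.64 [331. 204.]
scene grease_tin [397.3 607.2  -2.8] 0.86 [277. 358.]
16.0667 [448.76825196 479.94547918 220.0043362 ] [-0.09289119  0.08879897 -0.22050227]
```

View pics/d.png

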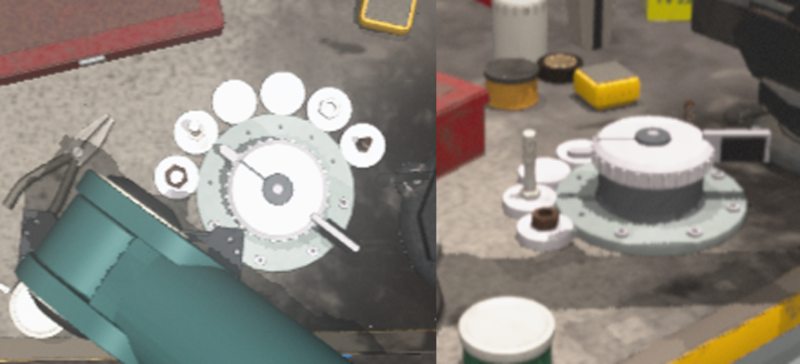

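The last picture shows the pointer tip at (222,150), aimed at the tall bolt's pad at (196,132). The hand is clear and everything else stands where it was.

```bash
python3 -c "
from h import *
robot.job_done(); print(robot.observe()['t'])"
```

```text
the job is handed in; nothing more can be done
the job is handed in; nothing more can be done
```

The selector is set to the long bolt and the job is handed in. With the fingers shut, I pushed the tab counter-clockwise from its side in two steps: −0.25 to +0.25, then to +0.75. I then drew the hand back and up, clear of everything.

**Head position:** the last pictures put the pointer and tab at about 0.89 to 0.91 rad in the world frame. The detent at +0.75 should be at about 0.89, given a base turn of about 0.14. The pointer visibly aims at the tall bolt's pad.

**Force:** the highest push I read, between moves, was about 4 N, and about 0 N after it clicked in. Brief peaks during a move would not show in these readings.

**Other things:** the bolts, nuts, tin, pliers and tape measure were found within a few millimetres of where they started. The last reading before hand-in was at about 16 s.

**Disagreements:** the networks gave a few false detections, such as the base reported as the long bolt in the top view. I discarded these after checking the pictures. In the last check, the tape measure was found only in the scene camera and the small nut only in the top camera. The pliers were partly hidden by the arm in the top view.

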